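# Fit the detector carrier on the goniometer's arched rod

### The arm

A 6-joint arm with a two-finger parallel gripper is mounted at the origin on a cart in front of the work surface, level with it; the furniture and walls round the work are solid. World frame = base frame: x ahead of the robot, y to its left, z up, the work surface at z = 0. Lengths are in mm, angles in rad, forces in N, time in s.
With the tool pointing down it reaches from about 250 to 775 mm from the base axis. Payload 4 kg.
Tool frame: the origin (TCP) lies midway between the tips of the shut fingers; the grasp point (between the pads) lies 19 mm behind it; z points along the fingers, y is the line along which they close (so a half turn about z gives the same grasp; the last joint's range is limited). The gripper opens to 94 mm and grips with 3 to 60 N. Pads are 16 mm wide; open, the fingers measure 119 mm over their backs; the gripper's body (75 mm by 177 mm) begins 78 mm behind the grasp point.
Start: joints at [1.121, 0.087, 1.371, -0, 1.684, -0.103], TCP at [186.95, 517.272, 205.506] pointing down, gripper open.
Joint ranges: [-3.1, 3.1], [-0.76, 2.03], [0.27, 2.55], [-1.08, 4.22], [0.17, 2.65], [-2.57, 2.57]. Speed limits (rad/s): [2.79, 2.79, 3.14, 3.14, 3.14, 3.14].

### API

Orientations are given as a 3x3 rotation matrix whose columns are the frame's x, y, z axes.
In Python, from station import status, read_camera, camera_model, robot, finder gives the robot as it stands.
- The arm moves only by the tool jog_arm, never from a script. Its argument "motion" is a list of rows, each an object with "linear": the shift along the world's x, y, z in cm, a list of three; "rotation": the turn, a rotation vector about the world's x, y, z in rad, a list of three; "gripper": the opening in per cent of the stroke, from 0 (shut) to 100 (fully open). A call has 1 to 10 rows; each row shifts and turns the commanded pose from where the row before left it; what a row does not reach is not made up. A row lasts 1/10 s, in which the tool goes at most 50 mm and 8.59 degrees, less where a joint would pass 70% of its speed; a pose out of reach is approached as far as the arm can. A call is refused whole if a number of a shift passes 5 or a number of a turn 0.15, either way. A call with a gripper value outside its range is refused whole. The fingers move at their own pace and stop on an object; "newtons" is the grip in N (left out, the last holds). Time passes only in rows, so rows that do not move let the fingers close. It gives the time, the measured TCP pose, the force, the opening and the grip force at its end, in the units of the state.
- status.get_obs(): the state, without advancing time (a new reading comes with each control period).
- read_camera(name): name is "scene" or "top" or "wrist"; returns (picture, depth): 400x640x3 uint8, blue, green, red; 400x640 float32, mm along the optical axis (not along the pixel's ray), 0 where there is no reading.
- camera_model(name): a dict with "K" (3x3 intrinsics, pixels), "dist" ([k1, k2, p1, p2, k3] as OpenCV has them; the pictures are not rectified), "extrinsics" (4x4, takes a point from world to camera coordinates); the wrist camera has in their place "tool_from_camera" (4x4, takes a point from camera to tool coordinates, whose origin is the TCP and whose axes are the flange's). Camera axes: x right, y up, looking along -z (the intrinsics and any distortion apply to the point x, -y, -z); pixel columns grow to the right and rows downward; lengths in mm; the calibration is good to about 2 mm. A picture is of the moment at which its call begins: read the wrist's pose just before it. camera_model takes no time and is no camera call.
- robot.close_job(): hands the job in; it is judged then, once.
Trained networks look in the newest picture that a camera, given by its name, has taken for a name from the list of things; names that differ only in an ending like _2 or _b are one class to them, and where a whole thing is asked for, a point or a joint stands for the part that bears it (a point fixed in the world has none). Each returns a list of dicts, best first, with "confidence" (0 to 1); they miss things now and then, are a little off and sometimes report something else, mostly with a low value. They report only what shows in the picture. A call takes as long as a camera call. They do not tell look-alikes from the thing itself.
- finder.cut_out(camera, label): "pixels" (400x640 bool, what is visible of it) and "point" ([column, row] in pixels, amid what is visible of it).
The state is a dict: "t": time; "joint_positions": joint angles; "qd": joint speeds; "joint_efforts": joint torques, N m; "tool_pos": TCP position; "orientation": TCP orientation; "contact_force": force on the tool from outside, world axes, zero at the start; "moment": the same for the moment, N m; "gripper_width": finger opening in mm; "gripper_force": force on a finger pad.
Only numpy, scipy, OpenCV 4.12 (cv2) and the standard library are available. Lean on these libraries where they do the work, as an engineer would, in place of code of your own. Each camera call takes 0.05 s, during which the arm holds its last target. There are 200 camera calls.

### The job

Thread the blue detector carrier onto the free end of the arched steel rod, slide it up and over the crest with the carrier turning to follow the bend, and press it firmly against the black nose of the red stop collar. The stop sets the angle, so feel for it and do not shove it along the rod. Then let go and leave the carrier on the rod, resting against the stop; leave the petri dish, the timer and the jar where they are.

Things in the scene. Friction and masses are not known exactly. Their poses are not given: they have to be found in the camera images.
- stand: Fixed stand, grey foot plate 100 (x) x 270 (y) x 12 mm, low black sample stage (18 mm high). Its 10 mm cane-shaped, slippery steel rod rises at local y = +140 mm, then follows an arc of 140 mm radius (centre line) in the local y-z plane, over the crest and 40 deg down the other side to a rounded free end towards local -y. Origin on the bench, 57 mm under the arc's centre; z up.
- rod_tip (a point): End of the rod's centre line at the free end, 40 degrees down from the crest (the rounded end reaches 5 mm farther out). The rod's direction there, into the rod, is local +y tilted 40 degrees upward.
- rod_entry (a point): Point of the rod's centre line 30 degrees before the crest, on the free-end side.
- rod_crest (a point): Highest point of the rod's centre line, 197 mm over the bench, where the rod is level and runs along the stand's y.
- arc_centre (a point): Centre of the rod's arc (in empty space).
- stop_collar: Red stop collar, 24 mm diameter, 12 mm long, clamped on the rod 27 to 42 deg beyond the crest. From its face towards the free end a black sleeve nose, 18 mm diameter, is screwed out by 3 to 19 mm (varies, not reported; it does not give). Origin at the arc's centre; z points to the collar, y along the rod away from the free end. Pushed with over about 15 N it slips along the rod.
- stop_mid (a point): Centre of the red collar, on the rod's centre line. With the carrier against the nose, the carrier's centre is 24 to 41 mm before this point along the rod, depending on how far the nose stands out.
- carrier: Blue detector carrier, loose block 28 (x) x 30 (y) x 50 (z) mm, about 120 g, small round connector 9 mm high on top, white index line on its +x and -x sides. A round 14 mm bore runs through it along y at half height; the rod fits with 2 mm of play all round. Same from both ends. Let go past the crest, it slides down the rod by itself. Origin under its centre, z up as it stands.
- carrier_mid (a point): Centre of the carrier, on the axis of its bore, 25 mm above its underside.
- petri: Flat petri dish, 62 mm diameter, 14 mm high, loose on the sample stage below the arch; origin under its centre.
- bench_timer: Small white bench timer, 66 x 62 x 19 mm, loose on the bench; origin under its centre.
- sample_jar: Plastic jar with blue cap, 57 mm diameter, 76 mm high, loose on the bench; origin under its centre.
Things that resemble listed ones, but are neither listed nor needed, are in the scene too. What is meant by the carrier is not brown or orange, and is the smaller of those in its own colour.

How it is judged (in metres and radians):
On the way, in this order (a step that is already met when the one before it is completed fails the run):
1. the carrier is threaded on the free end of the rod, in line with it (distance between carrier_mid and rod_entry below 0.012 m and angle between carrier's own z axis and vertical above 0.3 rad).
2. the carrier passes the crest, level, in the grip (distance between carrier_mid and rod_crest below 0.012 m and angle between carrier's own z axis and vertical below 0.25 rad and contact force between the fingers and carrier above 1 N).
3. the carrier is pressed firmly (over 3 N) against the stop collar or its nose (contact force between carrier and stop_collar above 3 N), for 0.1 s.
At the end, for the whole second after the job is handed in: The carrier is on the rod beyond the crest, released and at rest, touching the stop (21 to 44 mm before the collar's centre, as far as the nose stands out), and the collar is within 4 mm of where it was (y of carrier_mid in the frame of stop_collar between -0.044 and -0.021 m and distance between carrier_mid and arc_centre between 0.134 and 0.146 m and angle between the y axis of carrier and the y axis of stop_collar, either way round below 0.45 rad and distance of stop_mid from where it was at the start of the episode below 0.004 m and contact force between the fingers and carrier below 0.1 N and linear speed of carrier below 0.02 m/s and contact force between carrier and stop_collar above 0.005 N).
It fails at once if the stop collar is shoved along the rod by more than 4 mm (distance of stop_mid from where it was at the start of the episode above 0.004 m).
It fails at once if the petri dish is moved by more than 15 mm (distance of petri from where it was at the start of the episode above 0.015 m).
It fails at once if the timer is moved by more than 15 mm (distance of bench_timer from where it was at the start of the episode above 0.015 m).
It fails at once if the jar is moved by more than 15 mm (distance of sample_jar from where it was at the start of the episode above 0.015 m).
It also fails if it takes over 58 s, if anything falls off the work surface, if the arm or the gripper's body presses on something with over 40 N, if the wrist force passes 120 N, or if a joint passes its speed limit or range.

## Working session

There is one attempt and no reset: what is moved stays moved. The work goes in short steps, Python scripts to look and compute and a tool call to move; the robot and the scene stay as the last step left them, time stands still between calls to the robot, and variables do not carry over. Pictures are saved under pics/ and viewed, at most 10 in all, crops included, and the job is handed in when it is done.

Besides the shell and the picture viewer there is one more tool, called as a command line: name --argument value ..., lists and objects as JSON in quotes. jog_arm: Moves the arm, as the interface text tells. Its arguments: {"type":"object","properties":{"motion":{"type":"array","items":{"type":"object","properties":{"linear":{"type":"array","items":{"type":"number"}},"rotation":{"type":"array","items":{"type":"number"}},"gripper":{"type":"number"}}}},"newtons":{"type":"number"}},"required":["motion"]}

```bash
mkdir -p pics; cat > h.py <<'E'
import numpy as np, cv2
from station import status, read_camera, camera_model, robot, finder
def grab(name):
    o=status.get_obs(); im,d=read_camera(name); return o,im,d
def cam2world(name,o=None):
    m=camera_model(name)
    if name=='wrist':
        T=np.eye(4);T[:3,:3]=np.array(o['orientation']);T[:3,3]=o['tool_pos']
        return m,T@np.array(m['tool_from_camera'])
    return m,np.linalg.inv(np.array(m['extrinsics']))
def cloud(name,o,d):
    m,T=cam2world(name,o)
    v,u=np.mgrid[0:400,0:640]
    p=cv2.undistortPoints(np.stack([u,v],-1).reshape(-1,1,2).astype(np.float64),np.array(m['K'],float),np.array(m['dist'],float)).reshape(400,640,2)
    P=np.stack([p[...,0]*d,-p[...,1]*d,-d],-1)
    W=P@T[:3,:3].T+T[:3,3]; W[d<=0]=np.nan
    return W
E
python3 - <<'E'
from h import *
ims=[]
for n in ['scene','top']:
    o,im,d=grab(n); W=cloud(n,o,d); np.save(n+'_W.npy',W); np.save(n+'_im.npy',im); ims.append(im)
    cv2.imwrite(f'pics/{n}.png',im)
    for l in ['carrier','stop_collar','stand','petri','bench_timer','sample_jar']:
        for r in finder.cut_out(n,l)[:3]:
            q=W[r['pixels']]; 
            print(n,l,round(r['confidence'],2),np.round(r['point']),r['pixels'].sum(),np.round(np.nanmedian(q,0)),np.round(np.nanpercentile(q,[3,97],axis=0)).tolist())
print(status.get_obs())
E
```

```text
scene carrier 0.86 [362. 302.] 1171 [ 501. -412.   44.] [[486.0, -428.0, 2.0], [532.0, -391.0, 72.0]]
scene carrier 0.85 [342. 272.] 437 [ 527. -323.   36.] [[514.0, -334.0, 3.0], [545.0, -300.0, 56.0]]
scene carrier 0.57 [389. 270.] 457 [ 615. -354.   32.] [[602.0, -365.0, -1.0], [635.0, -333.0, 54.0]]
scene stop_collar 0.39 [267. 193.] 2021 [563.  94.  11.] [[518.0, -39.0, 0.0], [616.0, 223.0, 194.0]]
scene stand 0.6 [269. 195.] 2106 [562.  93.  11.] [[518.0, -38.0, -1.0], [616.0, 226.0, 193.0]]
scene petri 0.68 [281. 200.] 288 [567.  34.  30.] [[543.0, 14.0, 18.0], [594.0, 68.0, 33.0]]
scene bench_timer 0.81 [369. 225.] 487 [ 714. -158.   14.] [[688.0, -179.0, -0.0], [749.0, -117.0, 18.0]]
scene bench_timer 0.36 [265. 194.] 1809 [560.  83.  11.] [[518.0, -38.0, 4.0], [610.0, 210.0, 193.0]]
scene sample_jar 0.87 [235. 246.] 1014 [ 377. -133.   45.] [[356.0, -142.0, 3.0], [405.0, -102.0, 75.0]]
scene sample_jar 0.21 [371. 226.] 466 [ 715. -159.   15.] [[688.0, -179.0, 1.0], [748.0, -122.0, 18.0]]
scene sample_jar 0.19 [266. 194.] 2040 [562.  84.  11.] [[518.0, -39.0, -0.0], [616.0, 
[... 1149 characters left out ...]
]), 'qd': array([-6.13399136e-04, -1.76663271e-03,  5.48128701e-04, -3.25747834e-04,
        3.92952957e-05, -1.09831937e-03]), 'joint_efforts': array([-1.48850366e-03, -3.39909017e+01, -3.02518702e+01,  7.17113866e-02,
        2.36050267e-02, -2.50507105e-05]), 'tool_pos': array([186.93564489, 517.27926383, 205.53610719]), 'orientation': array([[-9.40480681e-01,  3.39847147e-01,  7.81150681e-05],
       [ 3.39847155e-01,  9.40480673e-01,  1.22414540e-04],
       [-3.18634797e-05,  1.41675693e-04, -9.99999989e-01]]), 'contact_force': array([-0.32938931, -0.26837606,  0.40468708]), 'moment': array([0.00742258, 0.03307418, 0.00579509]), 'gripper_force': 0.0, 'gripper_width': 94.02654494724135}
```

View pics/scene.png

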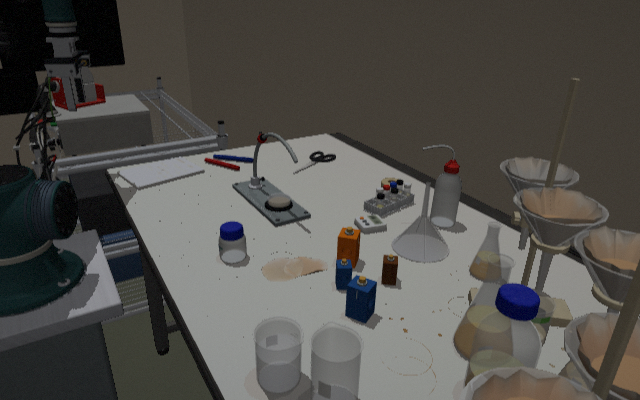

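View pics/top.png

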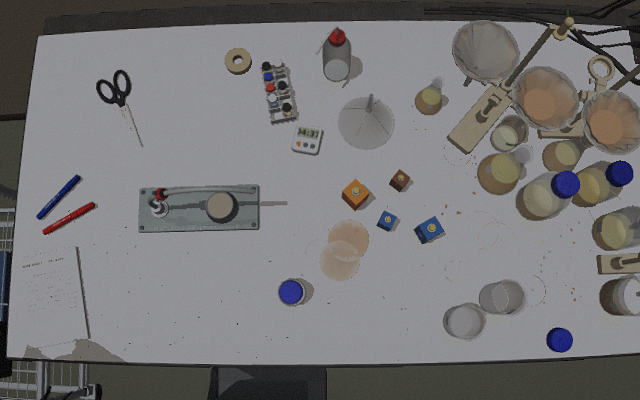

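The scene view shows the stand at about (270,190) and the small blue carrier at (343,272), between the orange block, the big blue block and the brown block. In the top view the carrier is at (387,220) and the rod arch runs along row ~190, columns 158–255, with its free end towards world -y. Next I'll fit the rod and the carrier yaw.

```bash
python3 - <<'E'
from h import *
for n in ['top','scene']:
    W=np.load(n+'_W.npy'); im=np.load(n+'_im.npy').astype(int)
    m=(W[...,2]>70)&(W[...,2]<215)&(abs(W[...,0]-567)<60)&(W[...,1]>-110)&(W[...,1]<260)
    P=W[m]; red=(im[...,2]>1.6*im[...,1]+15)[m]
    print(n,len(P),'red',red.sum(),np.round(np.nanmedian(P[red],0)),np.round(np.percentile(P[red],[5,95],axis=0)).tolist())
    Q=P[~red]
    for a in range(-120,260,20):
        s=Q[(Q[:,1]>=a)&(Q[:,1]<a+20)]
        if len(s)>2: print(a,len(s),np.round(np.median(s,0)),np.round(np.percentile(s[:,2],90)))
    # foot plate
    b=(W[...,2]>6)&(W[...,2]<18)&(abs(W[...,0]-567)<80)&(W[...,1]>-90)&(W[...,1]<270)
    r=cv2.minAreaRect(W[b][:,:2].astype(np.float32)); print('plate',r)
    # carrier top
    blue=(im[...,0]>1.4*im[...,2]+10)
    c=blue&(W[...,2]>44)&(W[...,2]<54)&(np.hypot(W[...,0]-530,W[...,1]+317)<40)
    print('carrier',c.sum(),cv2.minAreaRect(W[c][:,:2].astype(np.float32)), np.median(W[c],0))
im=cv2.imread('pics/top.png'); a=cv2.resize(im[185-40:185+60,130:300],None,fx=4.5,fy=4.5,interpolation=2)
cv2.imwrite('pics/topc.png',a[:600])
E
```

```text
top 683 red 51 [563. 128. 176.] [[558.0, 120.0, 168.0], [576.0, 134.0, 181.0]]
-60 47 [570. -47. 172.] 177.0
-40 61 [570. -30. 183.] 189.0
-20 66 [570.  -9. 193.] 196.0
0 59 [570.  10. 199.] 202.0
20 60 [570.  31. 201.] 203.0
40 59 [569.  49. 201.] 203.0
60 53 [569.  70. 199.] 201.0
80 50 [568.  90. 193.] 196.0
100 69 [567. 113. 181.] 186.0
120 47 [568. 126. 180.] 184.0
140 26 [566. 151. 147.] 155.0
160 35 [564. 169. 108.] 131.0
plate ((564.22119140625, 89.5023193359375), (360.1351013183594, 151.72116088867188), 88.91434478759766)
carrier 137 ((532.4922485351562, -317.6097717285156), (29.021854400634766, 27.527332305908203), 62.31844711303711) [ 531.28070818 -316.71905949   50.662363  ]
scene 373 red 35 [561. 123. 166.] [[557.0, 115.0, 160.0], [572.0, 135.0, 176.0]]
-60 30 [569. -47. 166.] 172.0
-40 41 [568. -32. 178.] 183.0
-20 31 [568. -11. 189.] 193.0
0 25 [567.  10. 195.] 198.0
20 20 [566.  31. 197.] 200.0
40 15 [565.  50. 198.] 200.0
60 17 [565.  69. 194.] 198.0
80 14 [565.  91. 188.] 193.0
100 28 [564. 114. 173.] 180.0
120 21 [566. 126. 177.] 180.0
140 30 [565. 151. 138.] 148.0
160 65 [565. 172.  96.] 118.0
plate ((567.6098022460938, 95.1656494140625), (103.33052062988281, 273.5749816894531), 0.5047885775566101)
carrier 127 ((531.9065551757812, -314.9798278808594), (32.98146438598633, 27.550622940063477), 61.890071868896484) [ 528.64382377 -321.1239497    47.93504403]
```

View pics/topc.png

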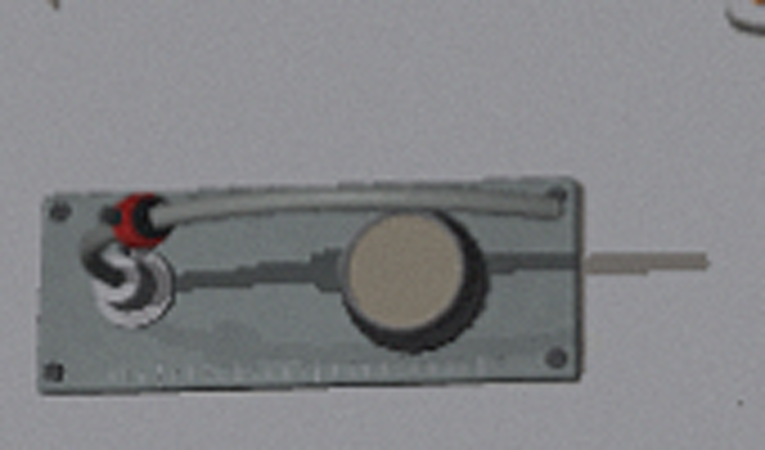

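The crop shows the rod from the collar at (140,220) to the free end at (560,205), nearly parallel to the plate and world y. The crest is near (567,40). I'll move over the carrier now.

jog_arm --motion '[{"linear":[1.7,-4.2,1.2],"rotation":[0,0,-0.143],"gripper":60},{"linear":[1.7,-4.2,1.2],"rotation":[0,0,-0.143]},{"linear":[1.7,-4.2,1.2],"rotation":[0,0,-0.143]},{"linear":[1.7,-4.2,1.2],"rotation":[0,0,-0.143]},{"linear":[1.7,-4.2,1.2],"rotation":[0,0,-0.143]},{"linear":[1.7,-4.2,1.2],"rotation":[0,0,-0.143]},{"linear":[1.7,-4.2,1.2],"rotation":[0,0,-0.143]},{"linear":[1.7,-4.2,1.2],"rotation":[0,0,-0.143]},{"linear":[1.7,-4.2,1.2],"rotation":[0,0,-0.143]},{"linear":[1.7,-4.2,1.2],"rotation":[0,0,-0.143]}]' --newtons 20

```text
invalid input at $.motion[1]: expected keys linear, rotation, gripper
```

jog_arm --motion '[{"linear":[1.7,-4.2,0],"rotation":[0,0,-0.143]},{"linear":[1.7,-4.2,0],"rotation":[0,0,-0.143]},{"linear":[1.7,-4.2,0]},{"linear":[1.7,-4.2,0]},{"linear":[1.7,-4.2,-1]},{"linear":[1.7,-4.2,-1]},{"linear":[1.7,-4.2,-1.5]},{"linear":[1.7,-4.2,-1.5]},{"linear":[1.7,-4.2,-1.5]},{"linear":[1.7,-4.2,-1.5]}]'

```text
invalid input at $.motion[0]: expected keys linear, rotation, gripper
```

```bash
python3 - <<'E'
from h import *
o,im,d=grab('wrist'); W=cloud('wrist',o,d); np.save('w1.npy',W); cv2.imwrite('pics/w1.png',im)
print(o['t'],o['tool_pos'],o['joint_positions'],np.round(o['orientation'],3).tolist(),o['gripper_width']); print(np.round(camera_model('wrist')['tool_from_camera'],2))
for r in finder.cut_out('wrist','carrier')[:4]:
    q=W[r['pixels']]; z=np.nanpercentile(q[:,2],80)
    t=q[(q[:,2]>45)&(q[:,2]<55)].astype(np.float32)
    print(r['confidence'],r['point'],np.round(np.nanmedian(q,0)),z,len(t),cv2.minAreaRect(t[:,:2]) if len(t)>5 else '')
E
```

```text
0.7 [186.93564489 517.27926383 205.53610719] [ 1.12094071e+00  8.71605064e-02  1.37068303e+00 -1.72226715e-05
  1.68360492e+00 -1.03103184e-01] [[-0.94, 0.34, 0.0], [0.34, 0.94, 0.0], [-0.0, 0.0, -1.0]] 94.02654494724135
[[   0.      0.97    0.25   73.05]
 [   1.     -0.     -0.     -0.2 ]
 [  -0.      0.25   -0.97 -178.61]
 [   0.      0.      0.      1.  ]]
```

View pics/w1.png

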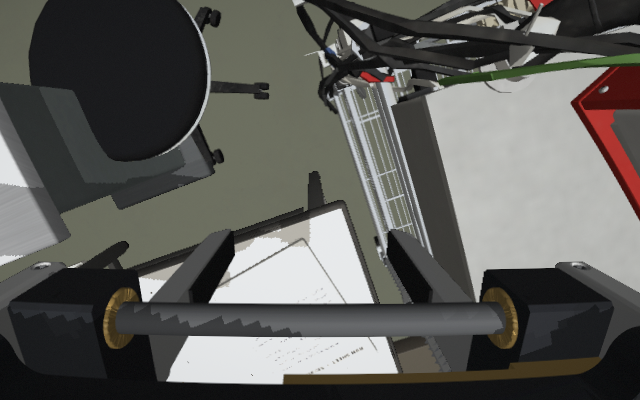

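The moves were refused because every row needs all three keys, so this picture shows the start position, with only the fingers and the table edge in view. I'm resending them.

jog_arm --motion '[{"linear":[1.7,-4.2,1.2],"rotation":[0,0,-0.143],"gripper":60},{"linear":[1.7,-4.2,1.2],"rotation":[0,0,-0.143],"gripper":60},{"linear":[1.7,-4.2,1.2],"rotation":[0,0,-0.143],"gripper":60},{"linear":[1.7,-4.2,1.2],"rotation":[0,0,-0.143],"gripper":60},{"linear":[1.7,-4.2,1.2],"rotation":[0,0,-0.143],"gripper":60},{"linear":[1.7,-4.2,1.2],"rotation":[0,0,-0.143],"gripper":60},{"linear":[1.7,-4.2,1.2],"rotation":[0,0,-0.143],"gripper":60},{"linear":[1.7,-4.2,1.2],"rotation":[0,0,-0.143],"gripper":60},{"linear":[1.7,-4.2,1.2],"rotation":[0,0,-0.143],"gripper":60},{"linear":[1.7,-4.2,1.2],"rotation":[0,0,-0.143],"gripper":60}]' --newtons 20

```text
t: 1.8
tool_pos: [357.1, 95.5, 326.4]
orientation: [[0.21, 0.978, 0.002], [0.978, -0.21, 0.0], [0.001, 0.002, -1.0]]
contact_force: [1.3, 0.8, -0.0]
gripper_width: 56.3
gripper_force: 0.0
```

jog_arm --motion '[{"linear":[1.7,-4.2,0],"rotation":[0,0,-0.143],"gripper":60},{"linear":[1.7,-4.2,0],"rotation":[0,0,-0.143],"gripper":60},{"linear":[1.7,-4.2,0],"rotation":[0,0,0],"gripper":60},{"linear":[1.7,-4.2,0],"rotation":[0,0,0],"gripper":60},{"linear":[1.7,-4.2,-1],"rotation":[0,0,0],"gripper":60},{"linear":[1.7,-4.2,-1],"rotation":[0,0,0],"gripper":60},{"linear":[1.7,-4.2,-1.5],"rotation":[0,0,0],"gripper":60},{"linear":[1.7,-4.2,-1.5],"rotation":[0,0,0],"gripper":60},{"linear":[1.7,-4.2,-1.5],"rotation":[0,0,0],"gripper":60},{"linear":[1.7,-4.2,-1.5],"rotation":[0,0,0],"gripper":60}]'

```text
t: 2.8
tool_pos: [527.4, -324.6, 244.9]
orientation: [[0.473, 0.881, 0.0], [0.881, -0.473, -0.0], [0.0, 0.0, -1.0]]
contact_force: [0.7, -0.8, 1.2]
gripper_width: 56.4
gripper_force: 0.0
```

```bash
python3 - <<'E'
from h import *
o,im,d=grab('wrist'); W=cloud('wrist',o,d); np.save('w1.npy',W); cv2.imwrite('pics/w2.png',im)
print(o['t'],o['tool_pos'],o['joint_positions'],np.round(o['orientation'],3).tolist(),o['gripper_width'])
for r in finder.cut_out('wrist','carrier')[:4]:
    q=W[r['pixels']]; z=np.nanpercentile(q[:,2],80)
    t=q[(q[:,2]>45)&(q[:,2]<55)].astype(np.float32)
    print(r['confidence'],r['point'],np.round(np.nanmedian(q,0)),z,len(t),cv2.minAreaRect(t[:,:2]) if len(t)>5 else '')
E
```

```text
2.8 [ 527.37748727 -324.58768974  244.88074777] [-6.43331872e-01  2.40038203e-01  1.11862298e+00  1.51630578e-04
  1.78258743e+00 -1.51021440e-01] [[0.473, 0.881, 0.0], [0.881, -0.473, -0.0], [0.0, 0.0, -1.0]] 56.36990176932352Traceback (most recent call last):
  File "<stdin>", line 7, in <module>
cv2.error: OpenCV(4.12.0) /io/opencv/modules/imgproc/src/convhull.cpp:143: error: (-215:Assertion failed) total >= 0 && (depth == CV_32F || depth == CV_32S) in function 'convexHull'
```

View pics/w2.png

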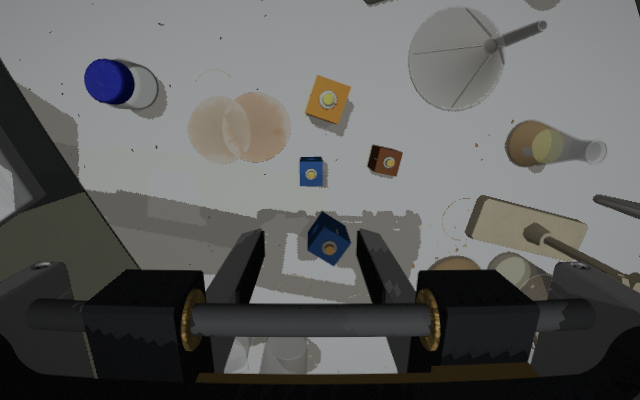

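The wrist view shows the small blue carrier at (312,172), nearly square to the image. The orange block is at (328,100), brown at (385,161) and the big blue at (328,238). I'll zoom in to find the bore side.

```bash
python3 - <<'E'
from h import *
im=cv2.imread('pics/w2.png'); cv2.imwrite('pics/w2c.png',cv2.resize(im[140:200,270:350],None,fx=6,fy=6,interpolation=cv2.INTER_CUBIC))
W=np.load('w1.npy'); b=im.astype(int); blue=(b[...,0]>1.4*b[...,2]+10)
s=np.zeros(blue.shape,bool); s[140:200,285:340]=1
t=W[blue&s&(W[...,2]>42)&(W[...,2]<56)].astype(np.float32); print(len(t),np.median(t,0),cv2.minAreaRect(t[:,:2].copy()))
t2=W[s&(W[...,2]>10)].astype(np.float32); t2=t2[np.isfinite(t2[:,0])]; print(len(t2),t2.max(0),cv2.minAreaRect(t2[:,:2].copy()))
E
```

```text
461 [ 533.91406  -314.74097    49.331432] ((533.274658203125, -315.19134521484375), (29.5472412109375, 26.82463836669922), 62.111412048339844)
650 [ 552.4928   -266.46286    60.057396] ((534.6454467773438, -300.7972717285156), (66.49291229248047, 36.765419006347656), 85.76737976074219)
```

View pics/w2c.png

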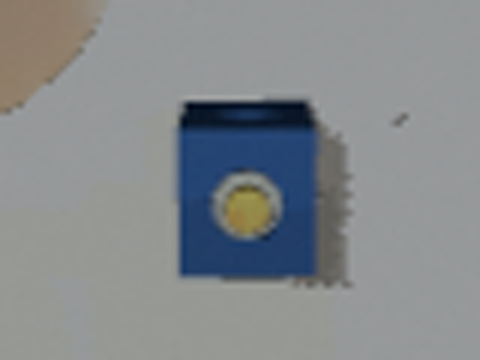

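The dark upper face shows the bore opening, so the bore runs along the tool's x axis and the grasp direction is right. The carrier is at (533,-316), so I'll descend.

jog_arm --motion '[{"linear":[0.5,0.8,-4],"rotation":[0,0,0],"gripper":60},{"linear":[0,0,-4],"rotation":[0,0,0],"gripper":60},{"linear":[0,0,-4],"rotation":[0,0,0],"gripper":60},{"linear":[0,0,-4],"rotation":[0,0,0],"gripper":60},{"linear":[0,0,-3],"rotation":[0,0,0],"gripper":60},{"linear":[0,0,-2],"rotation":[0,0,0],"gripper":60},{"linear":[0,0,-1.5],"rotation":[0,0,0],"gripper":60},{"linear":[0,0,-1],"rotation":[0,0,0],"gripper":60},{"linear":[0,0,0],"rotation":[0,0,0],"gripper":60},{"linear":[0,0,0],"rotation":[0,0,0],"gripper":20}]'

```text
t: 3.9
tool_pos: [532.6, -315.1, 11.7]
orientation: [[0.472, 0.881, 0.002], [0.881, -0.472, -0.001], [-0.0, 0.002, -1.0]]
contact_force: [-0.4, -0.1, -0.1]
gripper_width: 51.1
gripper_force: 0.0
```

jog_arm --motion '[{"linear":[0,0,0],"rotation":[0,0,0],"gripper":20},{"linear":[0,0,0],"rotation":[0,0,0],"gripper":20},{"linear":[0,0,0],"rotation":[0,0,0],"gripper":20},{"linear":[0,0,0],"rotation":[0,0,0],"gripper":20}]'

```text
t: 4.3
tool_pos: [532.5, -315.2, 11.5]
orientation: [[0.472, 0.881, 0.002], [0.881, -0.472, -0.001], [-0.0, 0.002, -1.0]]
contact_force: [-0.1, -0.0, 2.2]
gripper_width: 27.9
gripper_force: 20.0
```

Grasped: the width of 27.9 mm matches the 28 mm x faces. Next I'll lift, yaw, and tilt 40° towards the tip.

jog_arm --motion '[{"linear":[0,0,3],"rotation":[0,0,0.1275],"gripper":20},{"linear":[0,0,4.5],"rotation":[0,0,0.1275],"gripper":20},{"linear":[0,0,4.5],"rotation":[0,0,0.1275],"gripper":20},{"linear":[0,0,4.5],"rotation":[0,0,0.1275],"gripper":20},{"linear":[0.6,3.8,-1],"rotation":[0.1163,0.002,0],"gripper":20},{"linear":[0.6,3.8,-1],"rotation":[0.1163,0.002,0],"gripper":20},{"linear":[0.6,3.8,-1],"rotation":[0.1163,0.002,0],"gripper":20},{"linear":[0.6,3.8,-1],"rotation":[0.1163,0.002,0],"gripper":20},{"linear":[0.6,3.8,-1],"rotation":[0.1163,0.002,0],"gripper":20},{"linear":[0.6,3.8,-1],"rotation":[0.1163,0.002,0],"gripper":20}]' --newtons 30

```text
t: 5.3
tool_pos: [568.4, -85.9, 115.4]
orientation: [[-0.014, 1.0, -0.01], [0.764, 0.017, 0.645], [0.645, 0.001, -0.764]]
contact_force: [0.1, -0.1, -1.4]
gripper_width: 27.7
gripper_force: 30.0
```

jog_arm --motion '[{"linear":[0,0,0],"rotation":[0,0,0],"gripper":20},{"linear":[0,0,0],"rotation":[0,0,0],"gripper":20}]'

```text
t: 5.5
tool_pos: [567.4, -86.9, 114.4]
orientation: [[-0.013, 1.0, -0.013], [0.767, 0.018, 0.642], [0.642, -0.002, -0.767]]
contact_force: [0.3, -0.0, 0.2]
gripper_width: 27.9
gripper_force: 30.0
```

```bash
python3 - <<'E'
from h import *
o,im,d=grab('wrist'); W=cloud('wrist',o,d); np.save('w3.npy',W); cv2.imwrite('pics/w3.png',im)
print(o['t'],o['tool_pos'],o['joint_positions'],np.round(o['orientation'],3).tolist(),o['gripper_width'])
m=(W[...,2]>100)&(W[...,2]<215)&(abs(W[...,0]-567)<25)&(W[...,1]>-60)&(W[...,1]<200)
P=W[m]
for a in range(-60,140,12):
    s=P[(P[:,1]>=a)&(P[:,1]<a+12)]
    if len(s)>4: print(a,len(s),np.round(np.median(s,0),1),np.round(np.percentile(s[:,0],[3,97]),1),np.round(np.percentile(s[:,2],95),1))
E
```

```text
5.5 [567.44349762 -86.90213491 114.38080619] [-0.58632242  0.39651449  1.34376759  0.57313522  1.80427663 -0.58465176] [[-0.013, 1.0, -0.013], [0.767, 0.018, 0.642], [0.642, -0.002, -0.767]] 27.90509264746297
-60 278 [571.2 -50.9 166.8] [567.1 575.5] 169.7
-48 568 [571.  -42.1 173.7] [566.5 575.6] 178.1
-36 531 [570.7 -30.3 181.4] [566.3 575.3] 185.1
-24 475 [570.5 -18.1 187.4] [566.  575.2] 190.6
-12 413 [569.9  -6.3 192.4] [565.8 574.5] 195.0
0 348 [569.7   5.9 196. ] [565.6 574.4] 198.0
12 181 [570.   15.5 198. ] [565.4 574.4] 199.4
```

View pics/w3.png

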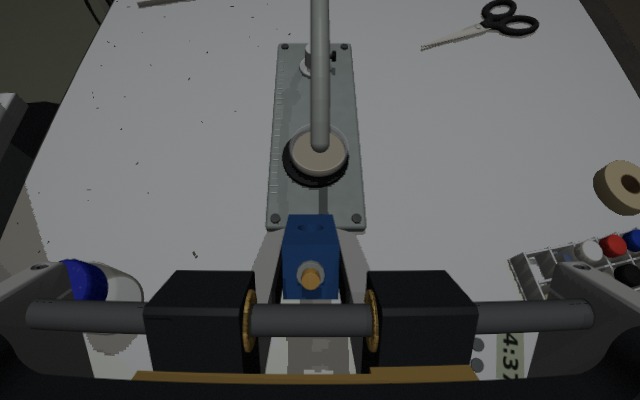

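The wrist view shows the carrier held at (311,255), with its bore edge near (308,222). The rod's free end is at (320,145), lined up ahead. I'll fit the arc and check the carrier in the same view.

```bash
python3 - <<'E'
from h import *
from scipy.optimize import least_squares
W=np.load('w3.npy'); im=cv2.imread('pics/w3.png').astype(int); o=status.get_obs()
m=(W[...,2]>140)&(W[...,2]<215)&(abs(W[...,0]-570)<12)&(W[...,1]>-50)&(W[...,1]<25)
P=W[m]
# torus fit: yaw a, x0 (at crest y), yc, dz
def res(p,P=P):
    a,x0,yc,zc=p; 
    dx=P[:,0]-x0;dy=P[:,1]-yc
    lx=dx*np.cos(a)+dy*np.sin(a); ly=-dx*np.sin(a)+dy*np.cos(a)
    return np.hypot(np.hypot(ly,P[:,2]-zc)-140,lx)-5
r=least_squares(res,[0.02,569,40,57],loss='soft_l1'); print('free',r.x,np.std(r.fun))
r2=least_squares(lambda p:res([*p,57]),[0.02,569,40],loss='soft_l1'); print('zc57',r2.x,np.std(r2.fun))
R=np.array(o['orientation']);T=(W-o['tool_pos'])@R
blue=(im[...,0]>1.4*im[...,2]+10); s=np.zeros(blue.shape,bool); s[205:300,270:350]=1
Q=T[blue&s&np.isfinite(T[...,0])]; Q=Q[(Q[:,2]<20)&(Q[:,2]>-60)]
print('carrier in tool',len(Q),np.percentile(Q,[2,50,98],axis=0).round(1).tolist())
top=Q[abs(Q[:,0])<10]; print('top z',np.percentile(top[:,2],[5,50]))
fr=Q[(Q[:,2]>-30)]; print('front',np.percentile(fr,[5,50,95],axis=0).round(1).tolist())
print('rod_tip in world:',W[140:150,314:326].reshape(-1,3).mean(0))
print(np.array(o['orientation']).round(4).tolist(),o['tool_pos'])
E
```

```text
free [2.29661483e-02 5.69232382e+02 4.13866642e+01 5.63345327e+01] 0.5059847096622934
zc57 [2.25890423e-02 5.69234117e+02 4.26316019e+01] 0.5321118050434924
carrier in tool 3923 [[-14.8, -14.7, -37.8], [9.8, -1.2, -36.1], [14.5, 12.4, 8.9]]
top z [-37.61314613 -36.59624511]
front [[11.5, -13.7, -28.5], [14.2, -1.3, -8.1], [14.5, 11.2, 9.3]]
rod_tip in world: [nan nan nan]
[[-0.0143, 0.9998, -0.0105], [0.7675, 0.0177, 0.6408], [0.6409, 0.0011, -0.7676]] [568.14759353 -87.55457237 115.77123207]
```

```bash
cat > fit.py <<'E'
from h import *
from scipy.optimize import least_squares
def look():
    o,im,d=grab('wrist'); W=cloud('wrist',o,d); im=im.astype(int)
    P=W[(W[...,2]>140)&(W[...,2]<215)&(abs(W[...,0]-570)<12)&(W[...,1]>-50)&(W[...,1]<25)]
    def res(p):
        a,x0,yc,zc=p; dx=P[:,0]-x0;dy=P[:,1]-yc
        lx=dx*np.cos(a)+dy*np.sin(a); ly=-dx*np.sin(a)+dy*np.cos(a)
        return np.hypot(np.hypot(ly,P[:,2]-zc)-140,lx)-5
    f=least_squares(res,[0.02,569,40,57],loss='soft_l1').x
    g=least_squares(lambda p:res([*p,57]),[0.02,569,40],loss='soft_l1').x
    R=np.array(o['orientation']);T=(W-o['tool_pos'])@R
    blue=(im[...,0]>1.4*im[...,2]+10); s=np.zeros(blue.shape,bool); s[205:300,270:350]=1
    Q=T[blue&s&np.isfinite(T[...,0])]; Q=Q[(Q[:,2]<20)&(Q[:,2]>-60)]
    lo,hi=np.percentile(Q,[2,98],axis=0); top=np.percentile(Q[abs(Q[:,0])<10][:,2],30)
    print(round(o['t'],2),np.round(o['tool_pos'],1),'free',f.round(3),'zc57',g.round(3),'carrier mid tool',np.round([(lo[0]+hi[0])/2,(lo[1]+hi[1])/2,top+25],1))
    return o
E
python3 - <<'E'
from fit import *
for i in range(3): o=look()
print(np.round(o['orientation'],4).tolist())
E
```

```text
5.55 [568.1 -87.6 115.8] free [2.30000e-02 5.69269e+02 4.14330e+01 5.63880e+01] zc57 [2.20000e-02 5.69266e+02 4.25810e+01] carrier mid tool [  0.4  -0.6 -13.4]
5.6 [568.6 -87.9 116.6] free [2.40000e-02 5.69242e+02 4.12870e+01 5.63380e+01] zc57 [2.30000e-02 5.69249e+02 4.25370e+01] carrier mid tool [  0.3  -0.6 -13.4]
5.65 [568.7 -87.9 117. ] free [2.30000e-02 5.69245e+02 4.13130e+01 5.63240e+01] zc57 [2.30000e-02 5.69245e+02 4.25840e+01] carrier mid tool [  0.3  -0.6 -13.4]
[[-0.0155, 0.9998, -0.0084], [0.7681, 0.0173, 0.6401], [0.6402, 0.0035, -0.7682]]
```

jog_arm --motion '[{"linear":[0.4,0.2,-0.2],"rotation":[0,0,0.005],"gripper":20},{"linear":[0,0.77,0.64],"rotation":[0,0,0],"gripper":20},{"linear":[0,0.77,0.64],"rotation":[0,0,0],"gripper":20},{"linear":[0,0.77,0.64],"rotation":[0,0,0],"gripper":20},{"linear":[-0.06,0.38,0.32],"rotation":[0,0,0],"gripper":20},{"linear":[0,0,0],"rotation":[0,0,0],"gripper":20},{"linear":[0,0,0],"rotation":[0,0,0],"gripper":20},{"linear":[0,0,0],"rotation":[0,0,0],"gripper":20}]'

```text
t: 6.5
tool_pos: [571.2, -57.9, 135.6]
orientation: [[-0.017, 1.0, -0.014], [0.766, 0.022, 0.642], [0.643, 0.0, -0.766]]
contact_force: [-0.1, -0.1, -1.5]
gripper_width: 27.9
gripper_force: 30.0
```

```bash
python3 - <<'E'
from fit import *
for i in range(2): o=look()
R=np.array(o['orientation']); print(R.round(4).tolist())
mid=np.array(o['tool_pos'])+R@[0.3,-0.3,-13.4]
for yc,zc in [(41.4,56.4),(42.5,57)]:
    a=.023; tip=np.array([569.3+np.sin(a)*90,yc-90*np.cos(a),zc+107.25]); u=np.array([-np.sin(a)*.766,.766*np.cos(a),.643]); n=np.array([0,-.643,.766])
    e=tip-mid; print('along',e@u,'n',e@n,'x',e[0]-(e@u)*u[0])
im=read_camera('wrist')[0]; cv2.imwrite('pics/w4.png',im[100:300,200:440].repeat(3,0).repeat(3,1))
E
```

```text
6.5 [571.2 -57.9 135.6] free [1.7000e-02 5.6965e+02 4.3256e+01 5.7063e+01] zc57 [1.70000e-02 5.69651e+02 4.31350e+01] carrier mid tool [  0.3  -0.6 -13.4]
6.55 [571.2 -58.  135.5] free [1.60000e-02 5.69694e+02 4.33630e+01 5.71180e+01] zc57 [1.70000e-02 5.69695e+02 4.31390e+01] carrier mid tool [  0.3  -0.6 -13.4]
[[-0.0171, 0.9997, -0.0145], [0.7659, 0.0224, 0.6426], [0.6428, -0.0001, -0.7661]]
along 25.003835545162087 n 2.0908661354890494 x 0.7224486361228335
along 26.232012687286662 n 1.8431661354890434 x 0.744084753310716
```

View pics/w4.png

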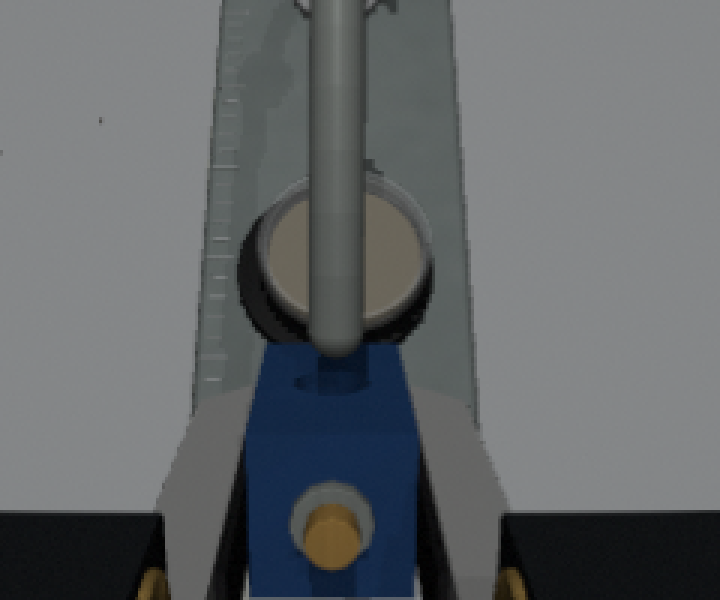

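The rod end at (338,345) in the crop sits just above and about 1 mm to the right of the carrier axis at (332,380). I'll correct by +1 mm in x and +1.6 mm along the normal, then enter the bore.

jog_arm --motion '[{"linear":[0.1,-0.1,0.12],"rotation":[0,0,0],"gripper":20},{"linear":[0,0,0],"rotation":[0,0,0],"gripper":20},{"linear":[0,0.23,0.19],"rotation":[0,0,0],"gripper":20},{"linear":[0,0.23,0.19],"rotation":[0,0,0],"gripper":20},{"linear":[0,0.23,0.19],"rotation":[0,0,0],"gripper":20},{"linear":[0,0.23,0.19],"rotation":[0,0,0],"gripper":20},{"linear":[0,0,0],"rotation":[0,0,0],"gripper":20},{"linear":[0,0,0],"rotation":[0,0,0],"gripper":20}]'

```text
t: 7.45
tool_pos: [572.4, -49.5, 144.8]
orientation: [[-0.018, 1.0, -0.014], [0.766, 0.023, 0.642], [0.642, 0.001, -0.766]]
contact_force: [0.4, -0.5, -1.1]
gripper_width: 28.0
gripper_force: 30.0
```

```bash
python3 - <<'E'
from fit import *
for i in range(2): o=look()
R=np.array(o['orientation']); mid=np.array(o['tool_pos'])+R@[0.3,-0.3,-13.4]
yc,zc,a=42.9,57,.019; tip=np.array([569.6+np.sin(a)*90,yc-90*np.cos(a),zc+107.25]); u=np.array([-np.sin(a)*.766,.766*np.cos(a),.643]); n=np.array([0,-.643,.766])
e=tip-mid; print('mid',mid,'along',e@u,'n',e@n,'x',e[0]-(e@u)*u[0],o['contact_force'],o['moment'])
E
```

```text
7.45 [572.4 -49.5 144.8] free [1.50000e-02 5.69755e+02 4.30410e+01 5.69660e+01] zc57 [1.50000e-02 5.69755e+02 4.31070e+01] carrier mid tool [  0.3  -0.6 -13.4]
7.5 [572.3 -49.6 144.7] free [1.5000e-02 5.6978e+02 4.2959e+01 5.6932e+01] zc57 [1.5000e-02 5.6978e+02 4.3089e+01] carrier mid tool [  0.3  -0.6 -13.4]
mid [572.21419116 -57.9743226  155.16556824] along 14.195118615331927 n -0.04395992048735458 x -0.6977107212876533 [-0.27091249 -0.41449106 -1.21856779] [-0.48610199  0.08974953 -0.00695436]
```

Entered without contact force. Next I'll advance to the tip and follow the arc to about 30° before the crest.

jog_arm --motion '[{"linear":[-0.03,0.37,0.31],"rotation":[0,0,0],"gripper":20},{"linear":[-0.03,0.37,0.31],"rotation":[0,0,0],"gripper":20},{"linear":[-0.03,0.37,0.31],"rotation":[0,0,0],"gripper":20},{"linear":[-0.01,0.43,0.35],"rotation":[-0.0436,0,0],"gripper":20},{"linear":[-0.01,0.45,0.33],"rotation":[-0.0436,0,0],"gripper":20},{"linear":[-0.01,0.46,0.31],"rotation":[-0.0436,0,0],"gripper":20},{"linear":[-0.01,0.47,0.29],"rotation":[-0.0436,0,0],"gripper":20},{"linear":[0,0,0],"rotation":[0,0,0],"gripper":20},{"linear":[0,0,0],"rotation":[0,0,0],"gripper":20}]'

```text
t: 8.45
tool_pos: [571.0, -20.1, 167.1]
orientation: [[-0.019, 1.0, -0.014], [0.866, 0.023, 0.5], [0.5, -0.003, -0.866]]
contact_force: [0.6, -0.2, -1.4]
gripper_width: 27.6
gripper_force: 30.0
```

```bash
cat > chk.py <<'E'
from h import *
o=status.get_obs(); R=np.array(o['orientation']); mid=np.array(o['tool_pos'])+R@[0.3,-0.3,-13.4]
x0,yc,zc,a=569.7,43,57,.017
ly=(mid[1]-yc)+a*(x0-mid[0]); phi=np.degrees(np.arctan2(-ly,mid[2]-zc)); tilt=np.degrees(np.arctan2(R[1,2],-R[2,2]))
print('mid',mid.round(1),'phi',phi.round(2),'tilt',tilt.round(2),'radial err',np.hypot(ly,mid[2]-zc)-140,'x err',mid[0]-(x0-a*(mid[1]-yc)),'yaw',np.arctan2(R[1,1],R[0,1]),'roll',R[2,1])
print('F',o['contact_force'].round(1),'M',o['moment'].round(2),'g',o['gripper_width'],o['gripper_force'],'t',o['t'],'tcp',o['tool_pos'].round(1))
E
python3 chk.py
```

```text
mid [570.9 -26.5 178.9] phi 29.7 tilt 30.0 radial err 0.3345989221583068 x err 0.004222679716008315 yaw 0.023274799200952028 roll -0.0027638788034786525
F [ 0.6 -0.2 -1.4] M [-0.42  0.03 -0.02] g 27.59465413778848 29.999581575393677 t 8.45 tcp [571.  -20.1 167.1]
```

jog_arm --motion '[{"linear":[-0.01,0.58,0.3],"rotation":[-0.0524,0,0],"gripper":20},{"linear":[-0.01,0.6,0.28],"rotation":[-0.0524,0,0],"gripper":20},{"linear":[-0.01,0.61,0.25],"rotation":[-0.0524,0,0],"gripper":20},{"linear":[-0.01,0.625,0.22],"rotation":[-0.0524,0,0],"gripper":20},{"linear":[-0.01,0.635,0.19],"rotation":[-0.0524,0,0],"gripper":20},{"linear":[-0.01,0.645,0.15],"rotation":[-0.0524,0,0],"gripper":20},{"linear":[-0.01,0.65,0.12],"rotation":[-0.0524,0,0],"gripper":20},{"linear":[-0.01,0.655,0.09],"rotation":[-0.0524,0,0],"gripper":20},{"linear":[-0.01,0.66,0.05],"rotation":[-0.0524,0,0],"gripper":20},{"linear":[-0.01,0.66,0.02],"rotation":[-0.0524,0,0],"gripper":20}]'

```text
t: 9.45
tool_pos: [569.7, 42.5, 182.7]
orientation: [[-0.017, 1.0, -0.016], [1.0, 0.017, -0.002], [-0.001, -0.016, -1.0]]
contact_force: [-0.2, -0.1, -1.3]
gripper_width: 27.9
gripper_force: 30.0
```

jog_arm --motion '[{"linear":[0,0,0],"rotation":[0,0,0],"gripper":20},{"linear":[0,0,0],"rotation":[0,0,0],"gripper":20},{"linear":[0,0,0],"rotation":[0,0,0],"gripper":20}]'

```text
t: 9.75
tool_pos: [569.9, 41.8, 182.9]
orientation: [[-0.016, 1.0, -0.015], [1.0, 0.016, 0.0], [0.0, -0.015, -1.0]]
contact_force: [-0.6, 0.9, -0.8]
gripper_width: 27.5
gripper_force: 30.0
```

```bash
python3 chk.py; python3 - <<'E'
from h import *
o,im,d=grab('wrist'); cv2.imwrite('pics/w5.png',im); W=cloud('wrist',o,d)
b=im.astype(int); red=(b[...,2]>1.8*b[...,1]+15)&(W[...,2]>140)&(W[...,2]<200)&(abs(W[...,0]-567)<20)
P=W[red]; print(len(P))
ph=np.degrees(np.arctan2(P[:,1]-43,P[:,2]-57)); r=np.hypot(P[:,1]-43,P[:,2]-57); print('red phi',np.percentile(ph,[2,10,50,90,98]),r.min(),r.max())
k=(abs(W[...,0]-567)<4); r=np.hypot(W[...,1]-43,W[...,2]-57); ph=np.degrees(np.arctan2(W[...,1]-43,W[...,2]-57))
for a in range(8,46,2):
    s=k&(ph>=a)&(ph<a+2)&(r>130)&(r<165)
    if s.sum(): print(a,s.sum(),np.percentile(r[s],95).round(1))
E
```

```text
mid [569.8  42.1 196.3] phi 0.37 tilt 0.0 radial err -0.6819760620557531 x err 0.12472088047388752 yaw 0.016385095557769166 roll -0.015353369905600647
F [-0.6  0.9 -0.8] M [-0.06  0.03 -0.01] g 27.54473307980988 29.99963879585266 t 9.75 tcp [569.9  41.8 182.9]
640
red phi [35.29904086 35.50470255 36.39138736 39.02781394 39.73700145] 134.0577526967357 154.9772866054159
8 107 144.8
10 116 144.7
12 108 144.5
14 108 144.7
16 111 144.7
18 115 144.4
20 115 144.3
22 111 144.6
24 109 144.1
26 101 144.2
28 94 144.3
30 100 144.1
32 178 148.2
34 147 150.3
36 220 158.2
38 61 158.2
40 2 149.2
44 1 143.6
```

View pics/w5.png

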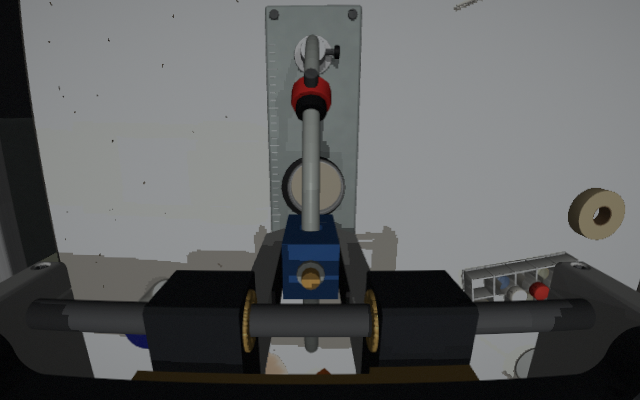

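The wrist view from the crest shows the carrier threaded at (312,255). The red collar is at (311,97) with its black nose at (311,110), spanning about 32–35° beyond the crest. Contact is expected near 26°, so I'll go to 22° first.

jog_arm --motion '[{"linear":[-0.01,0.61,0.03],"rotation":[-0.048,0,0],"gripper":20},{"linear":[-0.01,0.61,-0.04],"rotation":[-0.048,0,0],"gripper":20},{"linear":[-0.01,0.6,-0.07],"rotation":[-0.048,0,0],"gripper":20},{"linear":[-0.01,0.6,-0.1],"rotation":[-0.048,0,0],"gripper":20},{"linear":[-0.01,0.59,-0.13],"rotation":[-0.048,0,0],"gripper":20},{"linear":[-0.01,0.59,-0.16],"rotation":[-0.048,0,0],"gripper":20},{"linear":[-0.01,0.58,-0.19],"rotation":[-0.048,0,0],"gripper":20},{"linear":[-0.01,0.57,-0.21],"rotation":[-0.048,0,0],"gripper":20},{"linear":[0,0,0],"rotation":[0,0,0],"gripper":20},{"linear":[0,0,0],"rotation":[0,0,0],"gripper":20}]' --newtons 12

```text
t: 10.8
tool_pos: [569.3, 89.8, 174.4]
orientation: [[-0.018, 1.0, -0.015], [0.927, 0.011, -0.374], [-0.374, -0.021, -0.927]]
contact_force: [0.7, -0.7, -1.2]
gripper_width: 27.9
gripper_force: 12.0
```

```bash
python3 chk.py
```

```text
mid [569.2  95.1 186.7] phi -21.87 tilt -21.99 radial err -0.19149717460001625 x err 0.3443174335529875 yaw 0.010741642784503727 roll -0.02072845381719798
F [ 0.7 -0.7 -1.2] M [0.15 0.06 0.03] g 27.944747461513963 11.99977844953537 t 10.8 tcp [569.3  89.8 174.4]
```

jog_arm --motion '[{"linear":[0,0.1,-0.043],"rotation":[-0.0087,0,0.001],"gripper":20},{"linear":[0,0.1,-0.043],"rotation":[-0.0087,0,0.001],"gripper":20},{"linear":[0,0.1,-0.044],"rotation":[-0.0087,0,0.001],"gripper":20},{"linear":[0,0.1,-0.045],"rotation":[-0.0087,0,0.001],"gripper":20},{"linear":[0,0,0],"rotation":[0,0,0],"gripper":20}]'

```text
t: 11.3
tool_pos: [569.1, 94.6, 172.8]
orientation: [[-0.022, 1.0, -0.013], [0.913, 0.015, -0.407], [-0.407, -0.021, -0.913]]
contact_force: [-0.6, 0.7, -0.4]
gripper_width: 27.8
gripper_force: 12.0
```

jog_arm --motion '[{"linear":[0,0.05,-0.024],"rotation":[-0.0044,0,0],"gripper":20},{"linear":[0,0.05,-0.024],"rotation":[-0.0044,0,0],"gripper":20},{"linear":[0,0,0],"rotation":[0,0,0],"gripper":20}]'

```text
t: 11.6
tool_pos: [569.2, 95.5, 172.4]
orientation: [[-0.022, 1.0, -0.013], [0.91, 0.015, -0.415], [-0.415, -0.021, -0.91]]
contact_force: [0.4, -0.1, -2.1]
gripper_width: 28.2
gripper_force: 12.0
```

```bash
python3 chk.py
```

```text
mid [569.1 101.3 184.5] phi -24.58 tilt -24.54 radial err 0.2010788636986831 x err 0.35611691657970823 yaw 0.014606100288935364 roll -0.0205985245950245
F [ 0.4 -0.1 -2.1] M [0.24 0.03 0.04] g 28.23678351879718 11.999963521957397 t 11.6 tcp [569.2  95.5 172.4]
```

jog_arm --motion '[{"linear":[0,0.05,-0.024],"rotation":[-0.0044,0,0],"gripper":20},{"linear":[0,0.05,-0.024],"rotation":[-0.0044,0,0],"gripper":20},{"linear":[0,0,0],"rotation":[0,0,0],"gripper":20}]'

```text
t: 11.9
tool_pos: [569.2, 96.5, 171.9]
orientation: [[-0.022, 1.0, -0.013], [0.906, 0.014, -0.423], [-0.423, -0.021, -0.906]]
contact_force: [-0.5, -0.1, -1.5]
gripper_width: 28.0
gripper_force: 12.0
```

jog_arm --motion '[{"linear":[0,0.05,-0.025],"rotation":[-0.0044,0,0],"gripper":20},{"linear":[0,0,0],"rotation":[0,0,0],"gripper":20}]'

```text
t: 12.1
tool_pos: [569.2, 96.9, 171.8]
orientation: [[-0.022, 1.0, -0.013], [0.904, 0.014, -0.427], [-0.427, -0.021, -0.904]]
contact_force: [0.0, 0.5, -1.0]
gripper_width: 27.7
gripper_force: 12.0
```

jog_arm --motion '[{"linear":[0,0.05,-0.025],"rotation":[-0.0044,0,0],"gripper":20},{"linear":[0,0,0],"rotation":[0,0,0],"gripper":20}]'

```text
t: 12.3
tool_pos: [569.2, 97.4, 171.5]
orientation: [[-0.022, 1.0, -0.013], [0.902, 0.014, -0.431], [-0.431, -0.021, -0.902]]
contact_force: [-1.0, -0.2, -1.7]
gripper_width: 28.0
gripper_force: 12.0
```

jog_arm --motion '[{"linear":[0,0.05,-0.025],"rotation":[-0.0044,0,0],"gripper":20},{"linear":[0,0,0],"rotation":[0,0,0],"gripper":20}]'

```text
t: 12.5
tool_pos: [569.2, 97.9, 171.2]
orientation: [[-0.022, 1.0, -0.013], [0.9, 0.014, -0.435], [-0.435, -0.021, -0.9]]
contact_force: [-0.3, 0.2, -2.2]
gripper_width: 27.7
gripper_force: 12.0
```

jog_arm --motion '[{"linear":[0,0.05,-0.025],"rotation":[-0.0044,0,0],"gripper":20},{"linear":[0,0,0],"rotation":[0,0,0],"gripper":20}]'

```text
t: 12.7
tool_pos: [569.3, 98.3, 171.1]
orientation: [[-0.022, 1.0, -0.013], [0.898, 0.014, -0.439], [-0.439, -0.021, -0.898]]
contact_force: [-0.5, -0.1, -1.1]
gripper_width: 27.7
gripper_force: 12.0
```

jog_arm --motion '[{"linear":[0,0.05,-0.025],"rotation":[-0.0044,0,0],"gripper":20},{"linear":[0,0,0],"rotation":[0,0,0],"gripper":20}]'

```text
t: 12.9
tool_pos: [569.3, 98.5, 171.1]
orientation: [[-0.021, 1.0, -0.013], [0.896, 0.013, -0.444], [-0.444, -0.021, -0.896]]
contact_force: [-0.3, -1.5, -0.6]
gripper_width: 27.9
gripper_force: 12.0
```

Contact is starting: Fy is -1.5 N and the tool has nearly stopped. I'll press gently now.

jog_arm --motion '[{"linear":[0,0.05,-0.025],"rotation":[0,0,0],"gripper":20},{"linear":[0,0,0],"rotation":[0,0,0],"gripper":20}]'

```text
t: 13.1
tool_pos: [569.3, 98.6, 171.1]
orientation: [[-0.021, 1.0, -0.013], [0.896, 0.013, -0.444], [-0.444, -0.02, -0.896]]
contact_force: [0.5, -3.6, 0.6]
gripper_width: 28.0
gripper_force: 12.0
```

jog_arm --motion '[{"linear":[0,0.05,-0.025],"rotation":[0,0,0],"gripper":20},{"linear":[0,0,0],"rotation":[0,0,0],"gripper":20}]'

```text
t: 13.3
tool_pos: [569.3, 98.7, 171.0]
orientation: [[-0.02, 1.0, -0.013], [0.895, 0.013, -0.445], [-0.445, -0.02, -0.895]]
contact_force: [-0.4, -5.4, 1.8]
gripper_width: 27.7
gripper_force: 12.0
```

jog_arm --motion '[{"linear":[0,0.04,-0.02],"rotation":[0,0,0],"gripper":20},{"linear":[0,0,0],"rotation":[0,0,0],"gripper":20},{"linear":[0,0,0],"rotation":[0,0,0],"gripper":20}]'

```text
t: 13.6
tool_pos: [569.3, 98.7, 171.0]
orientation: [[-0.02, 1.0, -0.013], [0.895, 0.012, -0.445], [-0.445, -0.02, -0.895]]
contact_force: [-1.0, -5.6, 2.4]
gripper_width: 28.1
gripper_force: 12.0
```

Pressed with about 6.5 N and held. I'll ease off, open, then retract along the tool axis.

jog_arm --motion '[{"linear":[0,-0.09,0.045],"rotation":[0,0,0],"gripper":20},{"linear":[0,0,0],"rotation":[0,0,0],"gripper":32},{"linear":[0,0,0],"rotation":[0,0,0],"gripper":40},{"linear":[0,0,0],"rotation":[0,0,0],"gripper":55},{"linear":[0,0,0],"rotation":[0,0,0],"gripper":55},{"linear":[0,0,0],"rotation":[0,0,0],"gripper":55}]'

```text
t: 14.2
tool_pos: [569.2, 99.6, 170.5]
orientation: [[-0.022, 1.0, -0.013], [0.897, 0.014, -0.443], [-0.442, -0.021, -0.897]]
contact_force: [-0.1, 0.9, -0.2]
gripper_width: 52.0
gripper_force: 0.0
```

jog_arm --motion '[{"linear":[0.01,0.45,0.9],"rotation":[0,0,0],"gripper":55},{"linear":[0.02,0.9,1.8],"rotation":[0,0,0],"gripper":55},{"linear":[0.04,1.35,2.7],"rotation":[0,0,0],"gripper":55},{"linear":[0.04,1.35,2.7],"rotation":[0,0,0],"gripper":55},{"linear":[0.04,1.35,2.7],"rotation":[0,0,0],"gripper":55},{"linear":[0,0,0],"rotation":[0,0,0],"gripper":55},{"linear":[0,0,0],"rotation":[0,0,0],"gripper":55}]'

```text
t: 14.9
tool_pos: [571.0, 153.6, 278.8]
orientation: [[-0.022, 1.0, -0.011], [0.897, 0.014, -0.443], [-0.442, -0.02, -0.897]]
contact_force: [-0.0, 0.0, -0.5]
gripper_width: 51.7
gripper_force: 0.0
```

```bash
python3 - <<'E'
from h import *
o,im,d=grab('wrist'); cv2.imwrite('pics/w6.png',im); print(o['t'],o['tool_pos'],o['contact_force'],o['gripper_width'])
E
```

```text
14.9 [570.96838371 153.61730042 278.8375404 ] [-0.02154485  0.00589147 -0.49905373] 51.680313468658596
```

View pics/w6.png

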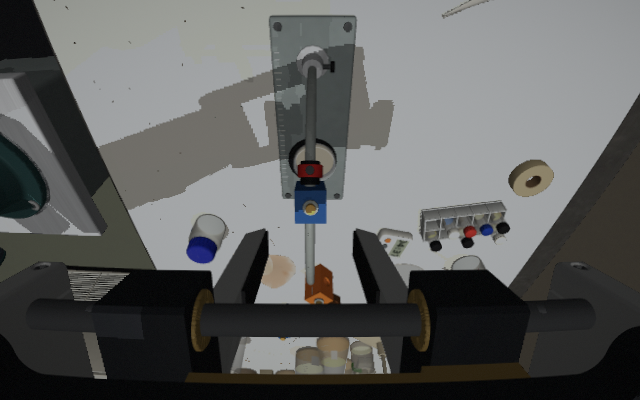

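The carrier sits on the rod at (311,203), against the nose and red collar at (311,170). The fingers are clear of it, and the dish, timer and jar look undisturbed, so I'm handing in.

```bash
python3 -c "
from station import robot
print(robot.close_job())"
```

```text
the job is handed in; nothing more can be done
None
```

The carrier is on the rod resting against the stop's nose, released after being pressed with about 6.5 N; the dish, timer and jar look undisturbed, and I handed the job in at about 15 s without getting a verdict back.

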